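# Swing the bench magnifier over the tooth model and switch on its lamp

### The job

At this dental technician's bench, push the arm of the swing magnifier round until the middle of its lens hangs over the tooth model and stays there, then press the blue lamp button on top of the magnifier's post all the way down and let it spring back. Only push with a fingertip: do not pinch the arm, do not touch the lens or its white rim, and leave the tooth model, the two jars, the bowl and the bottle standing where they are.

Things in the scene. Friction and masses are not known exactly. Their poses are not given: they have to be found in the camera images.
- stand: The magnifier's fixed grey foot, round, 150 mm across and 28 mm high, with an upright post 32 mm thick at its middle that ends 155 mm above the bench. Origin at the middle of the underside; its x points away from the robot, give or take its yaw.
- pivot (a point): Point on the magnifier's upright turning axis (the post's axis), 142 mm above the bench, at mid-thickness of the arm. Round it sits a black hub, 56 mm across, heights 133 to 151 mm, that turns with the arm.
- magnifier (a joint): Turning angle of the magnifier's arm about the post, rad. At 0 the arm points along the foot's own -x (towards the robot if not yawed); it grows anticlockwise seen from above (lens towards the foot's -y). Stops at -1.25 and 1.25. Stiff hinge, about 0.25 N m of friction (2.5 N at 100 mm from the axis); stays where it is left.
- lens_center (a point): Centre of the round, level, see-through lens at the arm's far end, 220 mm from the turning axis and 142 mm above the bench; moves with the arm, x along the arm towards the axis. With its white rim the lens is 122 mm across, heights 135 to 149 mm; neither is to be touched.
- edge_left (a point): Point on the arm's upright +y edge, 100 mm from the turning axis, 142 mm above the bench; x along the arm from lens to axis, z up. Pushing on this edge turns the joint up (anticlockwise). The white arm is a level straight bar 26 mm wide, its edges 135 to 149 mm high, a metal strip on top up to 152 mm; free to push 30 to 155 mm from the axis.
- edge_right (a point): Point on the other upright edge (-y side) of the arm, 100 mm from the turning axis; axes as edge_left. Pushing on it turns the joint down (clockwise). Pressing both edges at once counts as pinching.
- lamp_button (a joint): Travel of the blue lamp button, m: 0 up, 0.006 fully down. It springs back; fully down takes about 5 N.
- lamp_button_top (a point): Middle of the top face of the blue round button (32 mm across) on top of the post, on the turning axis, 177 mm above the bench when up. It is pressed straight down; its black collar (48 mm across) tops out 10 mm below this point.
- tooth_model: Loose dental model: tan plaster block 56 x 50 mm, pink gums and an arch of small white teeth, 27 mm high in all; origin at the middle of its underside. It stands on the bench under the path of the lens, its middle up to 12 mm off that path.
- jar_pink: Loose closed stain jar, 40 mm across, 45 mm high, brass lid, pink label; origin at the middle of its underside. Bystander, under the lens path.
- jar_blue: Loose closed stain jar, 40 mm across, 45 mm high, brass lid, blue label; origin at the middle of its underside. Bystander, under the lens path.
- bowl: Loose white ceramic bowl, 110 mm across the rim, 55 mm high; origin at the middle of its underside. Bystander.
- bottle: Loose small closed green bottle with a white cap, 34 mm across, 75 mm high; origin at the middle of its underside. Bystander.
There are look-alikes about, which are no part of the job. Several things have the shape of the tooth_model; the one meant has the colours described above.

How it is judged:
By the outcome, as a careful person would: the job done as asked, in the order asked, and still so for the second after the job is handed in, with the robot touching nothing.
It also fails if it takes over 45 s, if anything falls off the work surface, if the arm or the gripper's body presses on something with over 40 N, if the wrist force passes 120 N, or if a joint passes its speed limit or range.

### The arm

A 6-joint arm with a two-finger parallel gripper is mounted at the origin on the work surface. World frame = base frame: x ahead of the robot, y to its left, z up, the work surface at z = 0. Lengths are in mm, angles in rad, forces in N, time in s.
With the tool pointing down it reaches from about 325 to 850 mm from the base axis. Payload 4.4 kg.
Tool frame: the origin (TCP) lies midway between the tips of the shut fingers; the grasp point (between the pads) lies 19 mm behind it; z points along the fingers, y is the line along which they close (so a half turn about z gives the same grasp; the last joint's range is limited). The gripper opens to 94 mm and grips with 3 to 60 N. Pads are 16 mm wide; open, the fingers measure 119 mm over their backs; the gripper's body (75 mm by 177 mm) begins 78 mm behind the grasp point.
Start: joints at [-1.308, 0.207, 1.542, -0, 1.393, -0.15], TCP at [231.191, -526.477, 205.447] pointing down, gripper open.
Joint ranges: [-2.73, 2.73], [-0.86, 2.22], [0.23, 2.46], [-1.11, 4.25], [0.08, 2.63], [-2.82, 2.82]. Speed limits (rad/s): [2.79, 2.79, 3.14, 3.14, 3.14, 3.14].

### API

Orientations are given as a unit quaternion [x, y, z, w].
In Python, from cell import r, vision, order gives the robot as it stands.
- The arm moves only by the tool send_rows, never from a script. Its argument "rows" is one flat list of numbers, 4 for each row, row after row: the shift along the tool's x, y, z in mm, then the turn about the tool's z in degrees. In form: [tx, ty, tz, turn, tx, ty, tz, turn, ...]. A call has exactly 10 rows; each row is the pose to reach, as a shift and turn from the pose commanded when the call began, along the tool's axes at that moment; what a row does not reach only later rows make up. A row lasts 1/8 s, in which the tool goes at most 62.5 mm and 10.7 degrees, less where a joint would pass 70% of its speed; a pose out of reach is approached as far as the arm can. A call with a gripper value outside its range is refused whole. "grip" is the finger opening in mm, from 0 to 94, set as the call begins (left out, the last holds). The fingers move at their own pace and stop on an object; "newtons" is the grip in N (left out, the last holds). Time passes only in rows, so rows that repeat a pose let the fingers close, or fill a call up. It gives the time, the measured TCP pose, the force, the opening and the grip force at its end, in the units of the state.
- r.state(): the state, without advancing time (a new reading comes with each control period).
- vision.grab_frame(name): name is "scene" or "top"; returns a dict with "img" (420x560x3 uint8, red, green, blue), "mtx" (3x3 intrinsics, pixels), "rvec" (rotation vector, rad) and "tvec" (3), from world to camera coordinates, as OpenCV has them. Camera axes: x right, y down, z forward; pixel columns grow to the right and rows downward; lengths in mm; the calibration is good to about 2 mm. A picture is of the moment at which its call begins. There is no depth.
- order.finish_job(): hands the job in; it is judged then, once.
The state is a dict: "clock": time; "joints": joint angles; "dq": joint speeds; "tau": joint torques, N m; "position": TCP position; "tool_rot": TCP orientation; "wrist_force": force on the tool from outside, world axes, zero at the start; "ft_torque": the same for the moment, N m; "width": finger opening in mm; "gripper_force": force on a finger pad.
Only numpy, scipy, OpenCV 4.12 (cv2) and the standard library are available. Lean on these libraries where they do the work, as an engineer would, in place of code of your own. Each camera call takes 0.05 s, during which the arm holds its last target. There are 200 camera calls.

## Working session

There is one attempt and no reset: what is moved stays moved. The work goes in short steps, Python scripts to look and compute and a tool call to move; the robot and the scene stay as the last step left them, time stands still between calls to the robot, and variables do not carry over. Pictures are saved under pics/ and viewed, at most 10 in all, crops included, and the job is handed in when it is done.

Besides the shell and the picture viewer there is one more tool, called as name(argument=value, ...) on one line, values as JSON. send_rows: Moves the arm, as the interface text tells. Its arguments: {"type":"object","properties":{"rows":{"type":"array"},"grip":{"type":"number"},"newtons":{"type":"number"}},"required":["rows"]}

```bash
mkdir -p pics; cat > h.py <<'E'
import numpy as np, cv2
from cell import r, vision, order
def grab(n,f):
    d=vision.grab_frame(n); cv2.imwrite(f,cv2.cvtColor(d['img'],cv2.COLOR_RGB2BGR)); np.savez(f[:-4],**{k:np.array(d[k]) for k in('img','mtx','rvec','tvec')}); return d
def pix2w(d,u,v,z):
    R=cv2.Rodrigues(np.array(d['rvec'],float))[0]; t=np.array(d['tvec'],float).ravel()
    c=-R.T@t; k=R.T@np.linalg.inv(d['mtx'])@np.array([u,v,1.]); return c+k*(z-c[2])/k[2]
def w2pix(d,p): return cv2.projectPoints(np.array(p,float).reshape(-1,1,3),np.array(d['rvec'],float),np.array(d['tvec'],float),np.array(d['mtx'],float),None)[0].reshape(-1,2)
E
python3 - <<'E'
from h import *
for n in('top','scene'):
    d=grab(n,f'pics/{n}0.png'); R=cv2.Rodrigues(np.array(d['rvec'],float))[0]; print(n,-R.T@np.array(d['tvec']).ravel(), R[2])
print(r.state())
E
```

```text
top [ 304.34766982   14.92238869 1585.3741909 ] [ 0.21203586 -0.00589212 -0.97724412]
scene [ 955.31333428  643.6895253  1278.00166548] [-0.24584029 -0.47357862 -0.84574573]
{'clock': 0.1, 'joints': array([-1.30749883e+00,  2.07323255e-01,  1.54276271e+00,  2.07985258e-05,
        1.39351824e+00, -1.50516529e-01]), 'dq': array([ 0.00027465, -0.00135307, -0.00465859,  0.00176776, -0.00025642,
       -0.00164554]), 'tau': array([-8.01633869e-04, -3.71861601e+01, -2.82294291e+01,  7.00628199e-02,
        3.11233231e-02, -4.17426861e-05]), 'position': array([ 231.01001736, -525.77677579,  204.43642401]), 'tool_rot': array([ 9.78670883e-01,  2.05431962e-01, -4.64679360e-05, -1.00475333e-03]), 'wrist_force': array([-0.08183379,  0.21535916, -0.01805492]), 'ft_torque': array([0.07283829, 0.06699894, 0.00589918]), 'gripper_force': 0.0, 'width': 94.08700570704222}
```

View pics/top0.png

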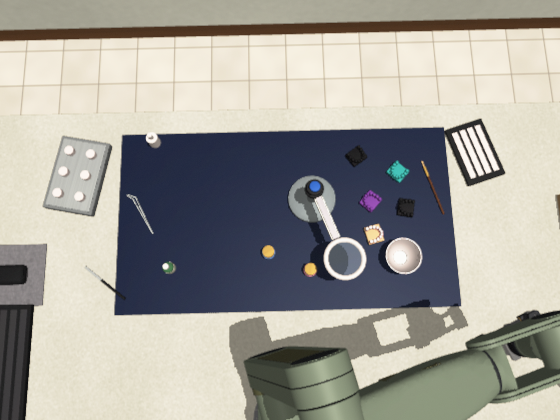

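View pics/scene0.png

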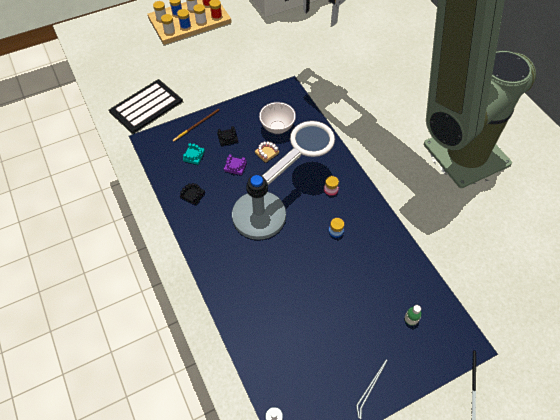

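The top view shows the button at about (315,187), the lens at (345,259), the tan tooth model at (374,234), the jars at (268,252) and (310,270), and the bowl at (403,256). I'll enlarge crops to measure.

```bash
python3 - <<'E'
import cv2
a=cv2.imread('pics/top0.png')[160:295,280:440]; cv2.imwrite('pics/c1.png',cv2.resize(a,None,fx=4.4,fy=4.4,interpolation=cv2.INTER_CUBIC))
a=cv2.imread('pics/scene0.png')[95:245,215:365]; cv2.imwrite('pics/c2.png',cv2.resize(a,None,fx=4,fy=4,interpolation=cv2.INTER_CUBIC))
E
```

```text
(no output)
```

View pics/c1.png

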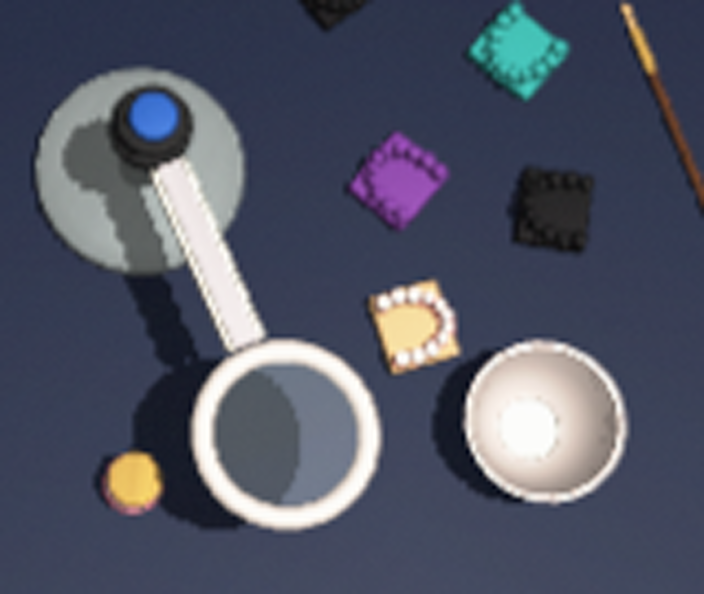

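View pics/c2.png

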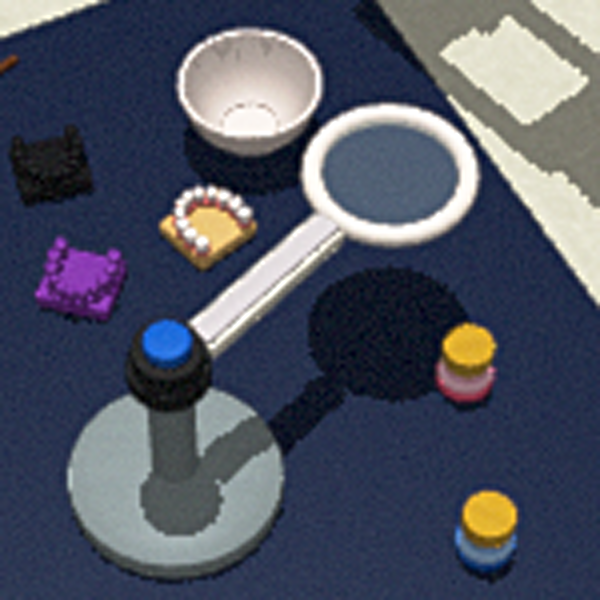

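```bash
cat >> h.py <<'E'
T=np.load('pics/top0.npz');S=np.load('pics/scene0.npz')
E
python3 - <<'E'
from h import *
t=lambda x,y,z,d=T:pix2w(d,(x+.5)/4.4-.5+280,(y+.5)/4.4-.5+160,z)
s=lambda x,y,z:pix2w(S,(x+.5)/4-.5+215,(y+.5)/4-.5+95,z)
np.set_printoptions(precision=1,suppress=True)
b=t(154,116,177);l=t(286,434,145)
print('button',b,s(167,342,177),'foot',t(140,170,28),s(177,470,28))
print('lens',l,s(390,173,145),np.linalg.norm((b-l)[:2]))
for z in(0,12,20):print('tooth',z,t(414,327,z),[t(*c,z)[:2] for c in((370,298),(436,281),(460,357),(392,373))], [s(*c,z)[:2] for c in((160,228),(203,268),(256,228))])
print('bowl',t(546,420,55),s(250,92,55),'jarp',t(134,480,45),s(470,350,45))
# silhouette of tan/white blob in top
E
```

```text
button [654.2 -85.8 177. ] [658.7 -82.8 177. ] foot [651.8 -84.9  28. ] [658.8 -80.6  28. ]
lens [ 449.  -164.5  145. ] [ 453.5 -162.9  145. ] 219.7584553365622
tooth 0 [ 537.6 -278.3    0. ] [array([ 559.4, -248.1]), array([ 570.5, -296.3]), array([ 515.1, -309.7]), array([ 504.9, -260.4])] [array([ 570.4, -297.4]), array([ 558. , -248.6]), array([ 505.6, -264.7])]
tooth 12 [ 535.8 -276.1   12. ] [array([ 557.5, -246.1]), array([ 568.5, -293.9]), array([ 513.5, -307.2]), array([ 503.4, -258.3])] [array([ 574. , -288.6]), array([ 561.7, -240.3]), array([ 509.8, -256.1])]
tooth 20 [ 534.6 -274.6   20. ] [array([ 556.2, -244.7]), array([ 567.1, -292.3]), array([ 512.4, -305.6]), array([ 502.4, -257. ])] [array([ 576.4, -282.7]), array([ 564.2, -234.7]), array([ 512.6, -250.4])]
bowl [ 462.8 -354.3   55. ] [ 470.3 -344.3   55. ] jarp [430.4 -71.1  45. ] [436.  -67.4  45. ]
```

```bash
cat >> h.py <<'E'
PIV=np.array([656.,-84.])
def contact(phi,gap=0,rad=100,z=130):
    p=np.radians(phi); d=-np.array([np.cos(p),np.sin(p)]); n=np.array([np.sin(p),-np.cos(p)])
    return np.r_[PIV+rad*d-(25.5+gap)*n,z]
def row(cp,a,tgt,at):
    A=np.radians(a);X=np.array([np.cos(A),np.sin(A),0]);Y=np.array([np.sin(A),-np.cos(A),0]);D=np.array(tgt)-cp
    return np.round([X@D,Y@D,-D[2],a-at],1).tolist()
E
python3 - <<'E'
from h import *
c=np.array([231.2,-526.5,205.4]);p=contact(21.2,30,z=240);print(p,row(c,23.7,p,21.2))
c=p
print(row(c,21.2,contact(21.2,30),21.2))
for f in(21.2,26,31,36,41,46,51,54,56,57,58.5):print(f,row(contact(21.2,30),21.2,contact(f),f))
E
```

```text
[542.69745624 -68.41848604 240.        ] [469.4, -294.2, -34.6, 2.5]
[0.0, 0.0, 110.0, 0.0]
21.2 [-0.0, 30.0, -0.0, 0.0]
26 [-1.8, 38.5, -0.0, -4.8]
31 [-2.9, 47.4, -0.0, -9.8]
36 [-3.2, 56.4, -0.0, -14.8]
41 [-2.7, 65.4, -0.0, -19.8]
46 [-1.5, 74.3, -0.0, -24.8]
51 [0.6, 83.1, -0.0, -29.8]
54 [2.1, 88.2, -0.0, -32.8]
56 [3.3, 91.6, -0.0, -34.8]
57 [4.0, 93.3, -0.0, -35.8]
58.5 [5.0, 95.8, -0.0, -37.3]
```

send_rows(rows=[0,0,-35,0,50,-32,-35,2.5,102,-64,-35,2.5,154,-97,-35,2.5,206,-129,-35,2.5,260,-163,-35,2.5,314,-197,-35,2.5,368,-231,-35,2.5,420,-263,-35,2.5,469.4,-294.2,-35,2.5], grip=0, newtons=10)

```text
clock: 1.35
position: [543.3, -66.4, 240.1]
tool_rot: [0.983, 0.184, -0.0, 0.0]
wrist_force: [0.8, -0.4, 0.1]
width: 1.2
gripper_force: 0.0
```

send_rows(rows=[0,0,20,0,0,0,40,0,0,0,60,0,0,0,80,0,0,0,95,0,0,0,110,0,0,0,110,0,0,0,110,0,0,5,110,0,0,10,110,0])

```text
clock: 2.6
position: [547.0, -78.2, 131.2]
tool_rot: [0.983, 0.184, 0.001, 0.0]
wrist_force: [0.4, 0.7, 0.3]
width: 0.3
gripper_force: 0.0
```

```bash
python3 - <<'E'
from h import *
grab('top','pics/t1.png');a=cv2.imread('pics/t1.png')[130:295,240:440]; cv2.imwrite('pics/t1c.png',cv2.resize(a,None,fx=3.5,fy=3.5,interpolation=cv2.INTER_CUBIC))
s=r.state();print(s['position'],s['tool_rot'],s['wrist_force'],s['clock'])
E
```

```text
[547.14727192 -78.81979852 131.12331416] [9.82962173e-01 1.83805712e-01 6.69376844e-04 6.14838410e-04] [ 0.38658285  0.13083581 -0.29530599] 2.65
```

View pics/t1c.png

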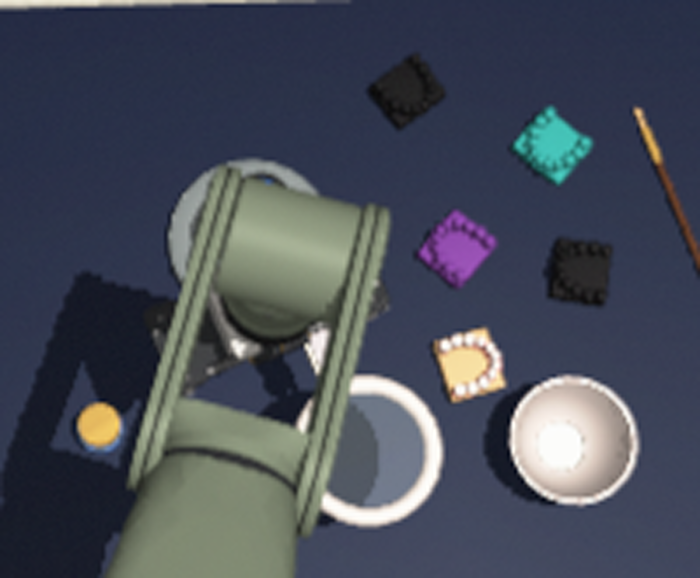

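The lens hasn't moved, the fingertip is on the arm's +y side, and every bystander is in place. Next I push most of the way round.

send_rows(rows=[0,10,0,0,0,18,0,0,-1,25,0,-2.5,-2,31,0,-6,-3,37,0,-9.5,-3,43,0,-13,-3,50,0,-16.5,-2.5,57,0,-20.5,-1.5,64,0,-24.8,-0.5,69,0,-27.5])

```text
clock: 3.9
position: [570.3, -142.2, 130.5]
tool_rot: [0.911, 0.413, -0.0, -0.001]
wrist_force: [-1.3, 1.5, 2.1]
width: 0.4
gripper_force: 1.4
```

```bash
python3 - <<'E'
from h import *
grab('top','pics/t2.png');grab('scene','pics/s2.png')
a=cv2.imread('pics/t2.png')[160:295,280:440];b=cv2.imread('pics/s2.png')[60:245,205:365]
a=cv2.resize(a,(480,405),interpolation=cv2.INTER_CUBIC);b=cv2.resize(b,(320,370),interpolation=cv2.INTER_CUBIC)
o=np.zeros((405,800,3),np.uint8);o[:,:480]=a;o[:370,480:]=b;cv2.imwrite('pics/c3.png',o)
s=r.state();print(s['position'],s['tool_rot'],s['wrist_force'],s['clock'])
E
```

```text
[ 570.87852784 -142.80895354  130.37367932] [ 9.11161371e-01  4.12049673e-01 -9.34708909e-05 -1.16518015e-04] [-0.32018587  0.12453174 -0.48952812] 4.0
```

View pics/c3.png

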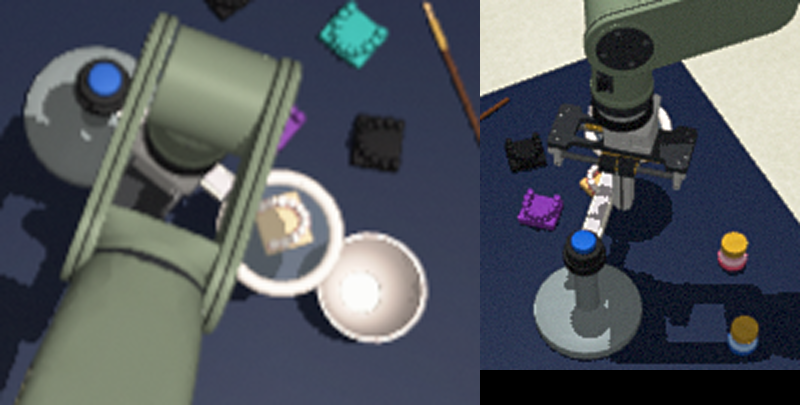

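The tooth model shows through the lens. The rim centre is at crop (281,232), about pixel (373.3,237). I'll compute the lens angle from that.

```bash
python3 - <<'E'
from h import *
for v in(236.3,237,237.6):
    l=pix2w(T,373.3,v,145)[:2];b=np.array([653.7,-85.6])
    w=b-l;print(l,np.hypot(*w),np.degrees(np.arctan2(w[1],w[0])))
# rim auto-fit
g=np.load('pics/t2.npz')['img'].astype(int);print(np.argwhere((g[215:262,352:400].min(2)>215)).shape)
E
```

```text
[ 509.43922644 -249.85326107] 218.6099370067899 48.70772677600718
[ 507.42406193 -249.7218915 ] 219.84686790837398 48.290530118531
[ 505.69772309 -249.60935062] 220.9156876812091 47.93685979734854
(498, 2)
```

```bash
python3 - <<'E'
from h import *
c0=contact(21.2,30);A=np.radians(21.2)
cp=c0+np.r_[-.5*np.cos(A)+79*np.sin(A),-.5*np.sin(A)-79*np.cos(A),0];print(cp)
for f in(50,52,54,56,57.5,58.8):print(f,row(cp,48.7,contact(f),f))
E
```

```text
[ 570.79963537 -142.25287862  130.        ]
50 [-0.6, 2.3, -0.0, -1.3]
52 [-1.3, 5.9, -0.0, -3.3]
54 [-1.9, 9.4, -0.0, -5.3]
56 [-2.4, 13.0, -0.0, -7.3]
57.5 [-2.7, 15.7, -0.0, -8.8]
58.8 [-2.9, 18.0, -0.0, -10.1]
```

Push the rest, then back off along the tool −y.

send_rows(rows=[-0.6,2.3,0,-1.3,-1,4,0,-2.3,-1.3,6,0,-3.3,-1.6,8,0,-4.3,-1.9,9.5,0,-5.3,-2.2,11.5,0,-6.3,-2.4,13,0,-7.3,-2.7,15.7,0,-8.8,-2.9,18,0,-10.1,-2.9,18,0,-10.1])

```text
clock: 5.25
position: [582.9, -156.3, 130.3]
tool_rot: [0.871, 0.491, 0.0, 0.0]
wrist_force: [-1.4, -0.4, -0.6]
width: 0.6
gripper_force: 0.7
```

send_rows(rows=[0,0,0,0,0,-8,0,0,0,-20,0,0,0,-30,0,0,0,-30,-30,0,0,-30,-70,0,-30,-80,-110,0,-60,-120,-110,0,-100,-160,-110,0,-100,-160,-110,0])

```text
clock: 6.5
position: [390.8, -158.5, 240.1]
tool_rot: [0.872, 0.49, -0.0, 0.0]
wrist_force: [0.3, 0.8, 0.4]
width: 0.3
gripper_force: 0.0
```

```bash
python3 - <<'E'
from h import *
grab('top','pics/t3.png');grab('scene','pics/s3.png')
a=cv2.imread('pics/t3.png')[160:295,280:440];b=cv2.imread('pics/s3.png')[60:245,205:365]
a=cv2.resize(a,(480,405),interpolation=cv2.INTER_CUBIC);b=cv2.resize(b,(320,370),interpolation=cv2.INTER_CUBIC)
o=np.zeros((405,800,3),np.uint8);o[:,:480]=a;o[:370,480:]=b;cv2.imwrite('pics/c4.png',o)
s=r.state();print(s['position'],s['tool_rot'],s['wrist_force'],s['clock'])
E
```

```text
[ 393.87815343 -158.88146079  240.9262409 ] [8.71387171e-01 4.90594630e-01 7.62977346e-04 8.51309283e-04] [-0.06985608  0.22911562  0.21066612] 6.6
```

View pics/c4.png

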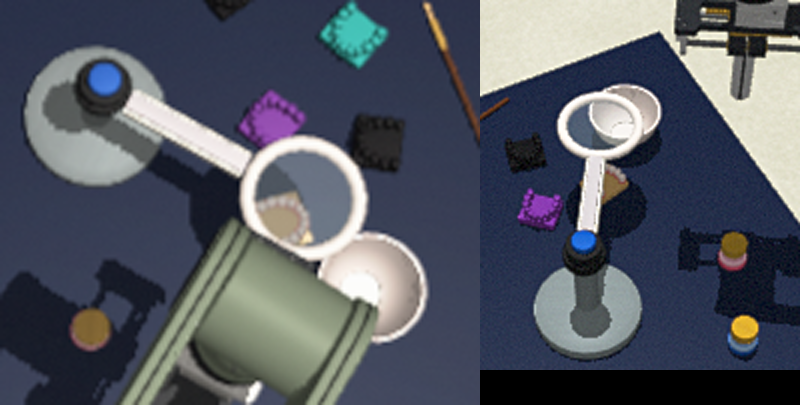

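```bash
python3 - <<'E'
from h import *
D=np.load('pics/t3.npz');E=np.load('pics/s3.npz')
l=pix2w(D,381,225.7,145)[:2];b=np.array([653.7,-85.6]);w=b-l
print('top',l,np.hypot(*w),np.degrees(np.arctan2(w[1],w[0])),'tooth',[pix2w(D,373.75,233.9,z)[:2] for z in(5,10,15)])
# scene: rim centre crop px (119.5,126) scale 2
l=pix2w(E,205+(600-480)/2-.25,60+126/2-.25,145)[:2];b=np.array([658.7,-82.]);w=b-l
print('scene',l,np.hypot(*w),np.degrees(np.arctan2(w[1],w[0])))
s=lambda x,y,z:pix2w(S,(x+.5)/4-.5+215,(y+.5)/4-.5+95,z)[:2]
# rim outer ellipse fit in top (white mask)
c=s(208,228,14);w=b-c;print('tooth scene',c,np.degrees(np.arctan2(w[1],w[0])))
for nm,im,dd in(('top','pics/t3.npz',D),):
    g=D['img'].astype(int);m=np.argwhere(g[200:250,357:405].min(2)>205)
    print(m.mean(0)+[200,357],len(m))
E
```

```text
top [ 539.49696317 -273.9603954 ] 220.27703506441637 58.77153801606349 tooth [array([ 536.92552761, -277.49620984]), array([ 536.189696  , -276.57105363]), array([ 535.45386438, -275.64589742])]
scene [ 545.24077124 -270.23446962] 219.78446747471327 58.920327145093474
tooth scene [ 542.56206098 -270.91896409] 58.41887721023436
[225.93442623 382.08811475] 488
```

```bash
python3 - <<'E'
from h import *
A=np.radians(58.6)
c=contact(58.8)+np.r_[-100*np.cos(A)-160*np.sin(A),-100*np.sin(A)+160*np.cos(A),110]
print(c,r.state()['position'],row(r.state()['position'],58.8,[656,-84,200],58.8),row(c,58.8,[656,-84,200],58.8))
E
```

```text
[ 393.71641968 -158.32027591  240.        ] [ 393.87815343 -158.88146079  240.9262409 ] [199.8, 185.4, 40.9, 0.0] [199.4, 185.8, 40.0, 0.0]
```

send_rows(rows=[25,23,0,0,60,56,0,0,95,88,0,0,130,121,0,0,165,154,0,0,199.5,185.5,0,0,199.5,185.5,20,0,199.5,185.5,40,0,199.5,185.5,40,0,199.5,185.5,40,0])

```text
clock: 7.85
position: [655.1, -84.7, 200.7]
tool_rot: [0.871, 0.491, 0.0, -0.0]
wrist_force: [-0.6, -0.1, 0.0]
width: 0.5
gripper_force: 0.0
```

send_rows(rows=[0,0,5,0,0,0,10,0,0,0,14,0,0,0,17,0,0,0,19,0,0,0,21,0,0,0,23,0,0,0,25,0,0,0,26,0,0,0,26,0])

```text
clock: 9.1
position: [655.8, -84.4, 174.9]
tool_rot: [0.871, 0.491, 0.0, 0.0]
wrist_force: [-0.4, -0.0, 3.2]
width: 0.3
gripper_force: 1.4
```

send_rows(rows=[0,0,1,0,0,0,2,0,0,0,3,0,0,0,3.5,0,0,0,4,0,0,0,4.5,0,0,0,5,0,0,0,5,0,0,0,5,0,0,0,5,0])

```text
clock: 10.35
position: [655.9, -84.4, 171.2]
tool_rot: [0.871, 0.491, 0.0, 0.0]
wrist_force: [-3.8, 0.4, 9.4]
width: 0.4
gripper_force: 4.7
```

send_rows(rows=[0,0,0.5,0,0,0,1,0,0,0,1.5,0,0,0,1.5,0,0,0,1.5,0,0,0,1.5,0,0,0,1.5,0,0,0,1.5,0,0,0,1.5,0,0,0,1.5,0])

```text
clock: 11.6
position: [655.9, -84.4, 171.1]
tool_rot: [0.871, 0.491, 0.0, 0.001]
wrist_force: [-5.3, 1.6, 13.8]
width: 0.6
gripper_force: 6.9
```

The force rises to 13.8 N with no more travel, so the button is fully down. Now I lift straight up, then move clear.

send_rows(rows=[0,0,-2,0,0,0,-6,0,0,0,-12,0,0,0,-30,0,0,0,-60,0,0,0,-90,0,-25,-25,-90,0,-70,-70,-90,0,-110,-110,-90,0,-150,-150,-90,0])

```text
clock: 12.85
position: [448.2, -135.4, 258.6]
tool_rot: [0.871, 0.491, 0.0, 0.001]
wrist_force: [-0.8, 0.1, 1.0]
width: 0.4
gripper_force: 0.0
```

send_rows(rows=[-20,30,0,0,-40,60,0,0,-40,60,0,0,-40,60,0,0,-40,60,0,0,-40,60,0,0,-40,60,0,0,-40,60,0,0,-40,60,0,0,-40,60,0,0])

```text
clock: 14.1
position: [480.4, -200.3, 257.9]
tool_rot: [0.871, 0.491, -0.0, -0.0]
wrist_force: [0.2, 0.2, -0.6]
width: 0.8
gripper_force: 0.0
```

```bash
python3 - <<'E'
from h import *
grab('top','pics/t4.png');grab('scene','pics/s4.png')
a=cv2.imread('pics/t4.png')[160:295,240:440];b=cv2.imread('pics/s4.png')[60:245,205:365]
a=cv2.resize(a,(480,324),interpolation=cv2.INTER_CUBIC);b=cv2.resize(b,(320,370),interpolation=cv2.INTER_CUBIC)
o=np.zeros((405,800,3),np.uint8);o[:324,:480]=a;o[:370,480:]=b;cv2.imwrite('pics/c5.png',o)
print(r.state()['position'])
E
```

```text
[ 480.32599446 -200.27750702  257.91549282]
```

View pics/c5.png

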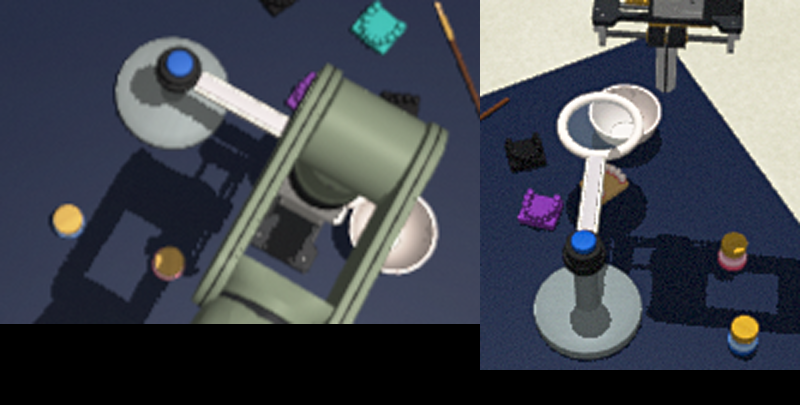

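The scene view shows the lens rim still at crop (600,126), the same place as before the press. The button is up, the bystanders haven't moved, and the tool is clear.

```bash
python3 -c "
from h import *
print(order.finish_job())"
```

```text
the job is handed in; nothing more can be done
None
```

The job is handed in: the lens hangs over the tooth model (about 2 mm off by my camera measurement), the blue lamp button was then pressed to its stop and sprang back, and the last pictures show nothing else moved.

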